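Set the gauge post in the spring-plunger post holder

ROBOT

A 6-joint arm with a two-finger parallel gripper is mounted at the origin on a cart in front of the work surface, level with it; the furniture and walls round the work are solid. World frame = base frame: x ahead of the robot, y to its left, z up, the work surface at z = 0. Lengths are in m, angles in rad, forces in N, time in s.
With the tool pointing down it reaches from about 0.25 to 0.775 m from the base axis. Payload 4 kg.
Tool frame: the origin (TCP) lies at the very end of the fingers, on their centre line; the grasp point (between the pads) lies 19 mm behind it (manip.grip_point_offset is the z of the grasp point in the tool frame, in m); z points along the fingers, y is the direction in which the jaws open and shut (so a half turn about z gives the same grasp; the last joint's range is limited). The gripper opens to 94 mm and grips with 3 to 60 N. Pads are 16 mm wide; open, the fingers measure 119 mm over their backs; the gripper's body (75 mm by 177 mm) begins 78 mm behind the grasp point.
Start: joints at [-1.249, 0.087, 1.371, -0, 1.684, -0.103], TCP at [0.227, -0.501, 0.17] pointing down, gripper open.
Joint ranges: [-3.1, 3.1], [-0.76, 2.03], [0.27, 2.55], [-1.08, 4.22], [0.17, 2.65], [-2.57, 2.57]. Speed limits (rad/s): [2.79, 2.79, 3.14, 3.14, 3.14, 3.14].

INTERFACE

Orientations are given as a unit quaternion [w, x, y, z].
In Python, from bench import manip, viewer gives the robot as it stands. The module is installed in compiled form; this text tells all that it offers.
- The arm moves only by the tool move_arm, never from a script. Its argument "moves" is a list of rows, each a list of 3 entries, a list of its own where there are three numbers: the turn, a rotation vector about the tool's x, y, z in degrees, then the shift along the tool's x, y, z in cm, then the finger opening in cm, from 0 to 9.4. A call has 1 to 12 rows; each row shifts and turns the commanded pose from where the row before left it, along the tool's axes as they then stand; what a row does not reach is not made up. A row lasts 1/10 s, in which the tool goes at most 50 mm and 8.59 degrees, less where a joint would pass 70% of its speed; a pose out of reach is approached as far as the arm can. A call with a gripper value outside its range is refused whole. The fingers move at their own pace and stop on an object; "grip_force" is the grip in N (left out, the last holds). Time passes only in rows, so rows that do not move let the fingers close. It gives the time, the measured TCP pose, the force and the opening at its end, in the units of the state.
- manip.sense(): the state, without advancing time (a new reading comes with each control period).
- viewer.grab_frame(name): name is "side" or "top"; returns a dict with "pixels" (480x640x3 uint8, red, green, blue), "z_map" (480x640 float32, m along the optical axis (not along the pixel's ray), 0 where there is no reading), "K" (3x3 intrinsics, pixels), "camera_from_world" (4x4, takes a point from world to camera coordinates). Camera axes: x right, y down, z forward; pixel columns grow to the right and rows downward; lengths in m; the calibration is good to about 2 mm. A picture is of the moment at which its call begins.
- manip.close_job(): hands the job in, once; it reports no verdict.
The state is a dict: "clock": time; "joint_pos": joint angles; "joint_vel": joint speeds; "joint_torque": joint torques, N m; "eef_pos": TCP position; "tcp_rot": TCP orientation; "force": force on the tool from outside, world axes, zero at the start; "torque": the same for the moment, N m; "gripper_width": finger opening in m.
Only numpy, scipy, OpenCV 4.12 (cv2) and the standard library are available. Lean on these libraries where they do the work, as an engineer would, in place of code of your own. Each camera call takes 0.05 s, during which the arm holds its last target. There are 200 camera calls.

TASK

Set up the gauge stand: lift the post with the square clamp head out of the rack and slide it, foot first, straight down into the stand's post holder, past the spring plunger in its side, until the post's collar sits on the top of the holder and the plunger has snapped into the post's ring groove. Feel your way down and do not force it, then let go; leave the round-headed post in the rack.

Things in the scene. Friction and masses are not known exactly. Their poses are not given: they have to be found in the camera images.
- gauge_post: Steel post, 0.24 kg; origin at its foot, z up the rod. Cone: radius 1.5 mm at the foot to 9 mm at z 15 mm; rod diameter 18; ring groove 3.5 mm deep at z 44 to 55; collar diameter 30 at z 60 to 66; dark square clamp head at z 74 to 106: 26 mm along y (grip these faces), 34 along x, knurled screw out to x +31. Hangs by its collar in a hole of the rack, foot 60 mm below the rack top.
- plain_post: The other post in the rack: rod of diameter 18 mm without groove, collar of diameter 30 mm, round black knob of diameter 28 mm, 96 mm tall. Origin at its foot, z up. Not used; stays in the rack.
- rack: Fixed aluminium bracket, 66 mm (x) by 234 mm over its feet (y), top 74 mm above the bench, origin on the bench below its centre. Two post holes of diameter 20.5 mm at y = -50 and +50 mm; which post hangs in which varies.
- stand: Fixed gauge stand, origin on the bench on the vertical bore axis, z up. Plate 14 mm thick, x -39 to +91, y -48 to +48 mm; grey clamp column, diameter 54, 58 tall; in it an aluminium sleeve, bore diameter 20, outside 36. Its top is clamped somewhere from 80 to 108 mm above the bench (not measured: feel for it) and does not give. Plunger enters from -x, 11 mm below the sleeve top; knob out to 45 mm.
- plunger (a joint): Spring plunger travel, m. 0: ball nose 2 mm short of the bore axis; the rod pushes it out: about 0.0055 riding on the full rod, 0.0015 to 0.0035 in the groove, when the collar is on the sleeve. Spring 5 to 11 N. Push felt: up to about 12 N on the cone, light on the rod, a slight pull down as it snaps in, then a hard rise at the collar: 12 to 20 N is firmly home, over 30 N is forcing.
Mind the look-alikes: they are no part of the job. Leave any blue look-alike of the gauge_post alone.

How it is judged:
On the way, in this order (a step that is already met when the one before it is completed fails the run):
1. the post is lifted clear out of the rack (z of gauge_post in the frame of rack above 0.078 m), for 0.1 s.
2. the post is in the bore and the plunger rides on its full rod (value of joint plunger above 0.0047 m and horizontal distance between gauge_post and stand below 0.004 m), for 0.1 s.
At the end, for the whole second after the job is handed in: The post stands upright (within 0.08 rad) and at rest in the post holder, foot within 4 mm of the bore axis and 16 to 52 mm above the bench, the plunger in its ring groove (plunger travel 1 to 4.2 mm: collar on the sleeve or within about 2 mm of it); the other post still stands in the rack (value of joint plunger between 0.001 and 0.0042 m and horizontal distance between gauge_post and stand below 0.004 m and z of gauge_post in the frame of stand between 0.016 and 0.052 m and angle between gauge_post's own z axis and vertical below 0.08 rad and linear speed of gauge_post below 0.02 m/s and angle between plain_post's own z axis and vertical below 0.15 rad); the robot touches nothing.
It fails at once if the post is forced home: its collar pressed on the holder with more than 30 N (contact force between gauge_post_c25 and stand above 30 N).
It fails at once if the post is jammed or struck on the stand: more than 65 N in all, the plunger's squeeze included (contact force between gauge_post and stand above 65 N).
It fails at once if the round-headed post is moved by more than 20 mm (distance of plain_post from where it was at the start of the episode above 0.02 m).
It also fails if it takes over 67 s, if anything falls off the work surface, if the arm or the gripper's body presses on something with over 40 N, if the wrist force passes 120 N, or if a joint passes its speed limit or range.

## Working session

There is one attempt and no reset: what is moved stays moved. The work goes in short steps, Python scripts to look and compute and a tool call to move; the robot and the scene stay as the last step left them, time stands still between calls to the robot, and variables do not carry over. Pictures are saved under pics/ and viewed, about 8 in all and at most 12, crops included, and the job is handed in when it is done.

Besides the shell and the picture viewer there is one more tool, called after ">>>" as name(argument=value, ...) on one line, values as JSON. move_arm: Moves the arm, as the interface text tells. Its arguments: {"type":"object","properties":{"moves":{"type":"array","items":{"type":"array"}},"grip_force":{"type":"number"}},"required":["moves"]}

```bash
mkdir -p pics
cat > h.py <<'E'
import numpy as np,cv2
from bench import manip,viewer
def grab(n,tag):
    f=viewer.grab_frame(n); np.savez(f'{tag}.npz',**f); cv2.imwrite(f'pics/{tag}.png',f['pixels'][:,:,::-1]); return f
def world(f,u,v,z=None):
    K=np.array(f['K']);T=np.linalg.inv(np.array(f['camera_from_world']))
    r=np.linalg.inv(K)@[u,v,1.]
    if z is None: d=f['z_map'][int(round(v)),int(round(u))]
    else:
        rw=T[:3,:3]@r; d=(z-T[2,3])/rw[2]
    return T[:3,:3]@(r*d)+T[:3,3]
E
python3 - <<'E'
from h import *
for n in('top','side'):
    f=grab(n,n+'1'); print(n,np.linalg.inv(f['camera_from_world'])[:3].round(3).tolist(),f['K'].round(0).tolist())
s=manip.sense();print({k:np.round(v,4).tolist() for k,v in s.items()},manip.grip_point_offset)
E
```

```text
top [[-0.004, -0.991, 0.134, 0.344], [-1.0, 0.002, -0.011, 0.158], [0.01, -0.134, -0.991, 1.309]] [[506.0, 0.0, 324.0], [0.0, 506.0, 247.0], [0.0, 0.0, 1.0]]
side [[-0.989, -0.081, 0.123, 0.394], [-0.148, 0.534, -0.832, 0.945], [0.002, -0.842, -0.54, 0.566]] [[461.0, 0.0, 326.0], [0.0, 461.0, 242.0], [0.0, 0.0, 1.0]]
{'clock': 0.1, 'joint_pos': [-1.2491, 0.0879, 1.3721, 0.0, 1.6836, -0.1031], 'joint_vel': [0.0006, -0.0027, -0.0031, -0.0003, 0.0005, 0.0019], 'joint_torque': [0.0017, -34.1254, -30.33, 0.072, 0.0304, -0.0001], 'eef_pos': [0.2265, -0.5006, 0.1687], 'tcp_rot': [-0.001, 0.9775, 0.2108, -0.0001], 'force': [0.3709, 0.7646, -0.3227], 'torque': [0.0382, -0.0417, -0.0012], 'gripper_width': 0.0941} -0.0188
```

View pics/top1.png

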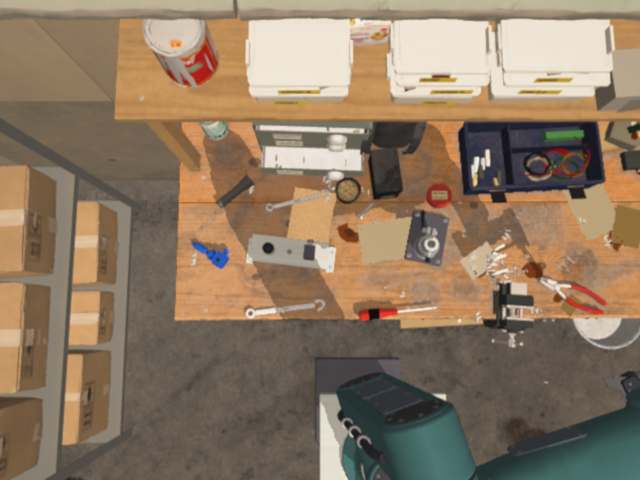

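View pics/side1.png

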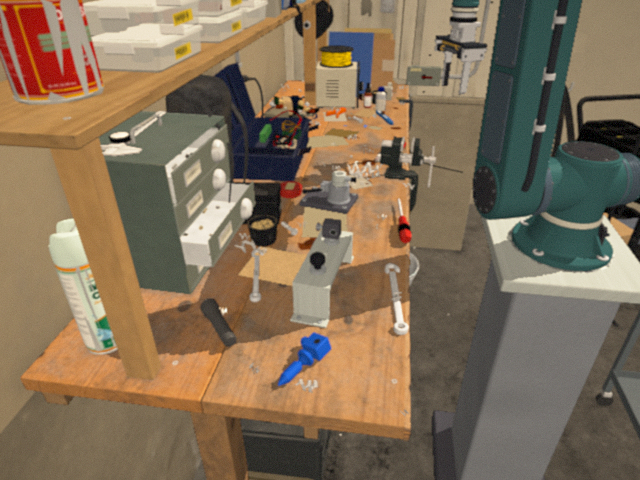

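Top view: the rack is at (290,252), with a round black knob at (268,248) and a dark square head at (308,252). The stand is at (428,240). The blue look-alike lies on the bench at (212,254).
Things that could be mistaken for the post: the round-headed post at (268,248), the blue post at (212,254) and the black box at (385,172). I choose the square head at (308,252) and will check it in a crop.

Run:
```python
from h import *
t=cv2.imread('pics/top1.png');s=cv2.imread('pics/side1.png')
a=cv2.resize(t[228:278,240:340],None,fx=4,fy=4,interpolation=cv2.INTER_CUBIC)
b=cv2.resize(t[200:275,395:460],None,fx=4,fy=4,interpolation=cv2.INTER_CUBIC)
c=cv2.resize(s[165:330,285:365],None,fx=3,fy=3,interpolation=cv2.INTER_CUBIC)
o=np.zeros((520,700,3),np.uint8);o[:200,:400]=a;o[205:505,:260]=b;o[:495,420:660]=c
cv2.imwrite('pics/crop1.png',o)
f=dict(np.load('top1.npz'))
for n,u,v in(('sq',308,252),('knob',268,248),('rack',290,252),('rackL',258,258),('sleeve',430,245),('plate',415,228)):
    print(n,world(f,u,v).round(4))
```

```text
sq [0.4922 0.1843 0.118 ]
knob [0.5028 0.2798 0.1119]
rack [ 0.5075  0.234  -0.0035]
rackL [0.483  0.3077 0.0757]
sleeve [ 0.5133 -0.1144  0.0811]
plate [ 0.5669 -0.0911  0.0167]
```

View pics/crop1.png

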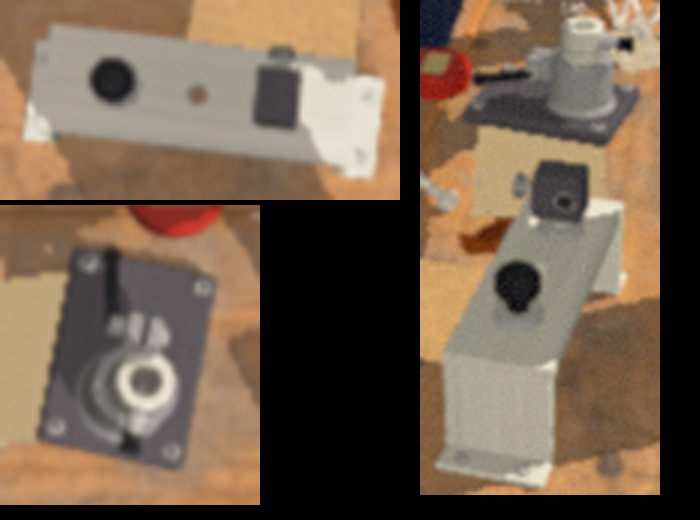

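The square, dark head with its screw towards +x is confirmed at top (309,252). The sleeve ring is at (432,244), with the plunger on its -x side. Next I'll measure both from the point cloud.

```bash
cat >> h.py <<'E'
def cloud(f,u0,u1,v0,v1):
    K=np.array(f['K']);T=np.linalg.inv(np.array(f['camera_from_world']))
    v,u=np.mgrid[v0:v1,u0:u1];d=f['z_map'][v0:v1,u0:u1]
    p=np.stack([(u-K[0,2])*d/K[0,0],(v-K[1,2])*d/K[1,1],d],-1)@T[:3,:3].T+T[:3,3]
    return p,f['pixels'][v0:v1,u0:u1].astype(int)
E
python3 - <<'E'
from h import *
f=dict(np.load('top1.npz'))
p,c=cloud(f,296,322,238,268)
m=(p[...,2]>.1); q=p[m]; print('head n',len(q),'z',np.percentile(q[:,2],[10,50,90]).round(4))
# colour mask, rays onto z=.12
m2=((c.sum(-1)<290)).astype(np.uint8); n,l,st,ce=cv2.connectedComponentsWithStats(m2)
print(st.tolist(),ce.round(1).tolist())
i=1+np.argmax(st[1:,4]); v,u=np.where(l==i)
w=np.array([world(f,a+296,b+238,.12)[:2] for a,b in zip(u,v)])
print('head rect',[np.round(np.array(x)*1000,1) for x in cv2.minAreaRect((w).astype(np.float32))])
r=cv2.minAreaRect(q[:,:2].astype(np.float32));print('depth rect',[np.round(np.array(x)*1000,1) for x in r])
# rack top
p,c=cloud(f,240,345,225,280); q=p[(p[...,2]>.066)&(p[...,2]<.084)]
r=cv2.minAreaRect(q[:,:2].astype(np.float32));print('rack',[np.round(np.array(x)*1000,1) for x in r],np.median(q[:,2]))
# plain knob & sleeve
p,c=cloud(f,255,282,235,262); q=p[p[...,2]>.1];print('knob',q.mean(0).round(4))
p,c=cloud(f,415,448,228,260); z=p[...,2];print('z hist',np.histogram(z,np.arange(.0,.125,.005))[0])
q=p[z>.07]; r=np.percentile(q[:,2],[50,90]);print(r)
b=(c.min(-1)>165).astype(np.uint8); n,l,st,ce=cv2.connectedComponentsWithStats(b);i=1+np.argmax(st[1:,4]);print(st[i],ce[i]+[415,228])
pts=np.argwhere(l==i)[:,::-1].astype(np.float32); (e,R)=cv2.minEnclosingCircle(pts); e=np.array(e)+[415,228];print(e,R)
zz=np.median(z[l==i]);print('ring z',zz,[world(f,*e,h).round(4) for h in(zz,.08,.094,.108)])
p,c=cloud(f,400,455,205,275); q=p[(p[...,2]>.006)&(p[...,2]<.022)&(c.sum(-1)<300)];r=cv2.minAreaRect(q[:,:2].astype(np.float32));print('plate',[np.round(np.array(x)*1000,1) for x in r])
E
```

```text
head n 201 z [0.1111 0.1201 0.1234]
[[0, 0, 26, 30, 635], [12, 3, 1, 1, 1], [16, 3, 1, 1, 1], [8, 7, 11, 15, 143]] [[12.5, 14.6], [12.0, 3.0], [16.0, 3.0], [12.7, 14.1]]
head rect [array([492. , 181.9]), array([23.7, 33.4]), np.float64(89844.5)]
depth rect [array([433.3, 178.6]), array([181.6,  28.1]), np.float64(4188.1)]
rack [array([500.1, 232.5]), array([190.5,  66.9]), np.float64(83452.4)] 0.07483048791100988
knob [0.4979 0.2755 0.163 ]
z hist [ 63  17 174 209  31  15   7  11  14  40  62 116  49   8  12  24  60  87
  19   0   0   0   0   0]
[0.08557475 0.09038595]
[ 10  10  14  19 102] [431.46078431 246.20588235]
[432. 247.] 9.486932754516602
ring z 0.08693865994782524 [array([ 0.5076, -0.1179,  0.0869]), array([ 0.5085, -0.1194,  0.08  ]), array([ 0.5067, -0.1163,  0.094 ]), array([ 0.5048, -0.1131,  0.108 ])]
plate [array([ 550., -124.]), array([140.4, 157.7]), np.float64(89063.2)]
```

>>> move_arm(moves=[[[0,0,7.7],[0,0,-2],6],[[0,0,7.7],[0,0,-2],6],[[0,0,7.7],[0,0,-2],6],[[0,0,7.6],[0,0,-2],6],[[0,0,0],[1.25,-4.7,0],6],[[0,0,0],[1.25,-4.7,0],6],[[0,0,0],[1.25,-4.7,0],6],[[0,0,0],[1.25,-4.7,0],6],[[0,0,0],[1.25,-4.7,0],6],[[0,0,0],[1.25,-4.7,0],6],[[0,0,0],[1.25,-4.7,0],6],[[0,0,0],[1.25,-4.7,0],6]], grip_force=30)

```text
clock: 1.3
eef_pos: [0.3678, -0.1366, 0.2494]
tcp_rot: [0.0, 0.998, -0.056, 0.0]
force: [0.8, 0.9, -0.1]
gripper_width: 0.0598
```

```bash
cat >> h.py <<'E'
from scipy.spatial.transform import Rotation as Ro
def to(tgt):
    s=manip.sense();q=s['tcp_rot'];R=Ro.from_quat([q[1],q[2],q[3],q[0]]).as_matrix()
    print('t',s['clock'],'pos',np.round(s['eef_pos'],4),'F',np.round(s['force'],2),'M',np.round(s['torque'],2),'w',round(s['gripper_width'],4),'toolx yaw',np.degrees(np.arctan2(R[1,0],R[0,0])).round(2),'tilt',R[:,2].round(4),'j6',np.round(s['joint_pos'][5],2))
    print('shift tool cm',(R.T@(np.array(tgt)-s['eef_pos'])*100).round(2))
E
python3 - <<'E'
from h import *
to([.492,.182,.17])
f=dict(np.load('top1.npz'))
p,c=cloud(f,415,448,228,260); z=p[...,2]
q=p[(z>.078)&(z<.098)]
print(len(q),[np.round(np.array(x)*1000,1) if not np.isscalar(x) else x for x in cv2.minEnclosingCircle(q[:,:2].astype(np.float32))],np.median(q,0).round(4))
for r in range(8,24): print(228+r,' '.join('%3d/%3d'%(a*1000,b) for a,b in zip(z[r,7:27],c[r,7:27].mean(-1))))
f=dict(np.load('side1.npz'))
p,c=cloud(f,325,358,160,190)
q=p[(p[...,2]>.078)&(p[...,2]<.1)];print('side',len(q),q.min(0),q.max(0),np.median(q,0))
E
```

```text
t 1.3 pos [ 0.3678 -0.1366  0.2494] F [ 0.83  0.88 -0.14] M [ 0.06 -0.02  0.02] w 0.0598 toolx yaw -6.39 tilt [ 1.e-04 -0.e+00 -1.e+00] j6 1.18
shift tool cm [  8.8  -33.04   7.94]
179 [array([ 507.1, -110.3]), 0.029961058869957924] [ 0.5109 -0.1116  0.0863]
236  16/ 80  58/ 94  59/104  57/108  58/114  63/116  56/116  56/117  88/119  84/127  82/133  56/137  57/143  18/118 1309/ 95  18/ 90  13/ 90  18/ 92  17/ 92  18/ 93
237  63/101  62/110  58/112  55/112  58/117  81/125  86/129  83/137  89/138  86/140  86/148  93/161  84/170  57/144  10/105  13/ 88  11/ 89   8/ 91  20/ 93  21/ 91
238  59/112  58/112  59/108  56/109  86/122  86/138  86/146  89/154  91/159  85/163  86/176  85/198  93/207  88/188  58/145  13/105  17/ 90  12/ 90  12/ 94  17/ 92
239  64/113  58/104  40/ 99  84/119  89/149  90/161  86/166  82/173  86/180  88/185  90/193  86/212  90/217  87/213  84/188  60/144  11/104  15/ 92  10/ 93  21/ 92
240  62/107  47/ 90  82/105  90/153  85/190  86/193  88/180  71/156  72/147  77/151  81/161  86/177  90/201  89/214  89/211  90/183  12/125  14/ 93  20/ 91   9/ 91
241  57/ 96  71/ 87 
[... 1207 characters left out ...]
6/196  90/198  86/204  89/216  89/220  88/216  56/184  57/154  12/118  16/ 96  13/ 92
249  56/104  54/ 90  65/ 88  72/109  80/145  83/181  89/210  86/216  87/218  88/220  86/222  92/220  81/215  87/206  55/191  61/166  55/143  12/109  14/ 93  10/ 92
250  58/113  55/102  61/ 95  63/ 95  70/107  78/135  81/170  86/191  90/208  85/221  85/224  85/210  60/189  60/175  59/168  60/156  16/128  15/100  11/ 92  16/ 93
251  60/117  56/112  58/108  48/104  61/ 99  78/116  82/146  85/166  78/186  80/188  64/181  60/169  59/161  60/162  57/159  61/143  19/111  16/ 94  19/ 92  13/ 93
side 133 [ 0.47388229 -0.13214258  0.0781398 ] [ 0.53496547 -0.09118708  0.08833728] [ 0.51329321 -0.1050316   0.08341524]
```

>>> move_arm(moves=[[[0,0,0],[1.26,-4.72,0],6],[[0,0,0],[1.26,-4.72,0],6],[[0,0,0],[1.26,-4.72,0],6],[[0,0,0],[1.26,-4.72,0],6],[[0,0,0],[1.26,-4.72,0],6],[[0,0,0],[1.26,-4.72,0],6],[[0,0,0],[1.24,-4.72,2],6],[[0,0,0],[0,0,4],6],[[0,0,0],[0,0,1.5],6],[[0,0,0],[0,0,0],6]])

```text
clock: 2.3
eef_pos: [0.4886, 0.1769, 0.1722]
tcp_rot: [0.001, 0.998, -0.056, -0.004]
force: [-0.2, 0.4, -0.2]
gripper_width: 0.0601
```

Run:
```python
from h import *
to([.492,.182,.088])
f=grab('top','top2');g=grab('side','side2')
a=cv2.imread('pics/top2.png')[215:285,255:345];b=cv2.imread('pics/side2.png')[140:300,270:400]
o=np.zeros((480,760,3),np.uint8);o[:280,:360]=cv2.resize(a,(360,280),interpolation=2);o[:480,365:755]=cv2.resize(b,(390,480),interpolation=2)
cv2.imwrite('pics/crop2.png',o)
```

```text
t 2.3 pos [0.4886 0.1769 0.1722] F [-0.19  0.43 -0.19] M [-0.05  0.02  0.  ] w 0.0601 toolx yaw -6.37 tilt [-0.0074 -0.0021 -1.    ] j6 1.92
shift tool cm [ 0.34 -0.57  8.42]
```

View pics/crop2.png

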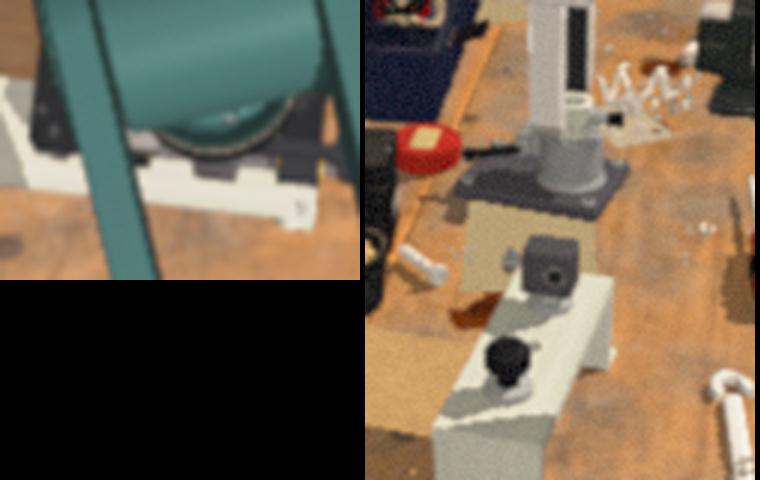

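The crop shows the head still in place at about side (455,228), with the fingers above it. I'll centre the gripper and go down.

>>> move_arm(moves=[[[0,0,0],[0.1,-0.3,2],6],[[0,0,0],[0,0,2],6],[[0,0,0],[0,0,2],6],[[0,0,0],[0,0,1],6],[[0,0,0],[0,0,0.5],6],[[0,0,0],[0,0,0],6],[[0,0,0],[0,0,0],6]])

```text
clock: 3.1
eef_pos: [0.4932, 0.1806, 0.1024]
tcp_rot: [-0.0, 0.998, -0.056, 0.001]
force: [0.1, -0.2, 1.1]
gripper_width: 0.0598
```

Run:
```python
from h import *
to([.492,.182,.088])
g=grab('side','side3')
b=cv2.imread('pics/side3.png')[180:320,270:400]
cv2.imwrite('pics/crop3.png',cv2.resize(b,None,fx=4,fy=4,interpolation=2))
```

```text
t 3.1 pos [0.4932 0.1806 0.1024] F [ 0.14 -0.18  1.1 ] M [0.02 0.03 0.03] w 0.0598 toolx yaw -6.38 tilt [ 2.6e-03  5.0e-04 -1.0e+00] j6 1.93
shift tool cm [-0.13 -0.13  1.43]
```

View pics/crop3.png

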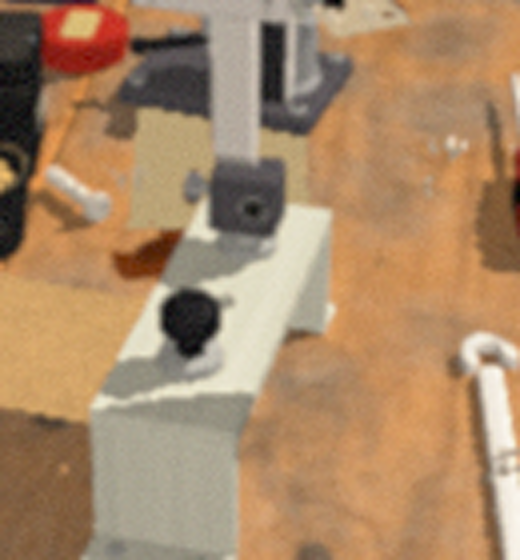

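Run:
```python
from h import *
f=dict(np.load('side3.npz'))
for p in([.4932,.1806,.1024],[.4932,.2105,.1024],[.4932,.2185,.1024],[.4932,.1506,.1024],[.492,.195,.104],[.492,.182,.120],[.492,.195,.120],[.492,.182,.08]):
    q=f['camera_from_world']@np.r_[p,1]; q=f['K']@q[:3]; u,v=q[:2]/q[2]; print(p,'px',u.round(1),v.round(1),'crop',((u-270)*4).round(),((v-180)*4).round())
for u,v in((328,215),(328,200),(333,222),(333,232)): print(u,v,world(f,u,v).round(3))
```

```text
[0.4932, 0.1806, 0.1024] px 332.9 228.1 crop 252.0 193.0
[0.4932, 0.2105, 0.1024] px 330.8 236.2 crop 243.0 225.0
[0.4932, 0.2185, 0.1024] px 330.2 238.4 crop 241.0 234.0
[0.4932, 0.1506, 0.1024] px 334.9 220.5 crop 260.0 162.0
[0.492, 0.195, 0.104] px 332.5 231.3 crop 250.0 205.0
[0.492, 0.182, 0.12] px 333.5 220.7 crop 254.0 163.0
[0.492, 0.195, 0.12] px 332.6 224.1 crop 250.0 176.0
[0.492, 0.182, 0.08] px 333.3 238.3 crop 253.0 233.0
328 215 [0.497 0.224 0.156]
328 200 [0.497 0.222 0.185]
333 222 [0.492 0.188 0.121]
333 232 [0.491 0.198 0.104]
```

Run:
```python
from h import *
f=dict(np.load('side3.npz'))
for v in range(206,246,2):
    print(v,[ (world(f,u,v)*1000).round().astype(int).tolist() for u in (320,324,328,332,336,340)], f['pixels'][v,328])
```

```text
206 [[560, -74, 10], [505, 221, 172], [497, 222, 173], [490, 223, 174], [519, -77, 12], [509, -70, 17]] [181 175 159]
208 [[560, -77, 3], [504, 222, 168], [497, 224, 170], [490, 223, 170], [518, -65, 13], [508, -65, 14]] [178 169 156]
210 [[560, -72, 0], [504, 221, 164], [497, 222, 165], [490, 222, 166], [518, -66, 7], [508, -67, 7]] [178 169 158]
212 [[558, -61, 0], [504, 223, 160], [497, 223, 161], [490, 223, 162], [518, -70, -1], [508, -65, 2]] [177 165 154]
214 [[556, -50, 1], [504, 221, 155], [497, 223, 157], [489, 224, 158], [517, -58, 0], [507, -57, 1]] [181 169 156]
216 [[555, -42, -1], [504, 222, 152], [497, 224, 153], [489, 224, 154], [515, -43, 3], [506, -49, 0]] [186 175 166]
218 [[553, -29, 1], [504, 222, 148], [497, 223, 149], [490, 223, 149], [514, -36, 1], [504, -37, 1]] [175 165 154]
220 [[551, -18, 2], [510, 183, 121], [498, 216, 141], [490, 216, 141], [487, 181, 121], [480, 180, 122]] [124 118 113]
222 [[550, -10, 1], [509, 191, 121], [502, 186, 119], [494, 187, 120], [486, 189, 121], [479, 183, 119]] [87 85 83]
224 [[518, 183, 111], [509, 194, 118], [501, 194, 119
[... 520 characters left out ...]
]] [74 69 73]
234 [[522, 160, 73], [508, 197, 98], [501, 195, 97], [492, 199, 100], [485, 198, 101], [394, 945, 566]] [67 65 64]
236 [[520, 171, 76], [508, 196, 92], [501, 195, 92], [493, 196, 94], [485, 199, 97], [481, 165, 76]] [68 63 63]
238 [[519, 180, 77], [512, 174, 74], [502, 186, 82], [492, 198, 91], [485, 198, 91], [480, 170, 74]] [103  98  98]
240 [[518, 185, 75], [510, 184, 75], [501, 190, 80], [493, 191, 81], [486, 187, 80], [479, 177, 74]] [121 120 113]
242 [[517, 190, 74], [509, 190, 75], [500, 197, 80], [493, 196, 80], [485, 193, 79], [478, 185, 74]] [128 126 118]
244 [[516, 198, 74], [508, 196, 74], [500, 199, 77], [492, 198, 77], [485, 193, 75], [477, 192, 74]] [141 139 128]
```

Run:
```python
from h import *
s=manip.sense();print(s['clock'],s['eef_pos'])
f=dict(np.load('side2.npz'))
for v in range(170,194,2):
    print(v,[ (world(f,u,v)*1000).round().astype(int).tolist() for u in (324,328,332,336,340)], f['pixels'][v,332])
f=grab('side','side4')
for v in range(210,230,2):
    print(v,[ (world(f,u,v)*1000).round().astype(int).tolist() for u in (328,332)])
print(manip.sense()['eef_pos'])
```

```text
3.15 [0.49312992 0.18069401 0.10231599]
170 [[587, -320, 0], [498, 218, 241], [491, 218, 241], [484, 215, 241], [539, -323, 2]] [173 169 154]
172 [[584, -301, 2], [498, 219, 237], [491, 221, 239], [484, 217, 238], [517, -127, 83]] [175 164 154]
174 [[583, -290, 0], [498, 220, 234], [491, 220, 235], [484, 217, 234], [516, -123, 80]] [177 167 154]
176 [[581, -277, 0], [498, 218, 230], [491, 220, 231], [485, 212, 228], [513, -94, 87]] [179 168 155]
178 [[578, -261, 1], [497, 221, 227], [491, 220, 227], [484, 215, 225], [513, -93, 82]] [180 170 154]
180 [[577, -250, 0], [498, 219, 222], [491, 220, 223], [484, 213, 221], [513, -95, 76]] [176 167 157]
182 [[558, -127, 52], [498, 214, 216], [491, 219, 219], [484, 216, 218], [513, -99, 69]] [148 140 129]
184 [[556, -113, 53], [545, -114, 54], [492, 207, 210], [484, 216, 214], [513, -98, 64]] [122 116 107]
186 [[555, -109, 50], [545, -110, 50], [532, -93, 59], [523, -98, 58], [513, -96, 59]] [101  98  93]
188 [[553, -97, 50], [545, -111, 44], [532, -91, 55], [522, -89, 56], [511, -87, 58]] [108 104 101]
190 [[554, -101, 43], [545, -109, 39], [532, -92, 49], [522, -90, 50], [511, -88, 52]] [111 110 106]
192 [[561, -148, 13], [551, -153, 12], [532, -94, 42], [521, -89, 46], [512, -90, 46]] [114 112 107]
210 [[497, 223, 165], [490, 223, 166]]
212 [[497, 222, 161], [489, 226, 163]]
214 [[497, 224, 157], [489, 226, 159]]
216 [[497, 221, 152], [490, 221, 153]]
218 [[497, 223, 149], [489, 223, 150]]
220 [[498, 213, 139], [491, 215, 140]]
222 [[501, 191, 121], [494, 187, 120]]
224 [[501, 194, 119], [493, 198, 122]]
226 [[501, 194, 115], [493, 197, 117]]
228 [[501, 195, 111], [493, 196, 112]]
[0.49304479 0.18070589 0.10217282]
```

The side view shows the visible finger ending at about z 0.147, while the measured TCP is at 0.102. That is the same ~44 mm offset as in the earlier picture. I'll test it by touch: go down slowly, close gently and read the opening.

>>> move_arm(moves=[[[0,0,0],[-0.05,-0.1,0.5],6],[[0,0,0],[0,0,0.5],6],[[0,0,0],[0,0,0.3],6],[[0,0,0],[0,0,0],6],[[0,0,0],[0,0,0],4],[[0,0,0],[0,0,0],2],[[0,0,0],[0,0,0],2],[[0,0,0],[0,0,0],2]], grip_force=5)

```text
clock: 4.0
eef_pos: [0.4919, 0.1817, 0.088]
tcp_rot: [-0.0, 0.998, -0.056, 0.0]
force: [0.5, -0.1, 0.6]
gripper_width: 0.0314
```

Run:
```python
from h import *
to([.492,.182,.088])
f=dict(np.load('side1.npz'))
for v in range(60,104,4):
    print(v,[ (world(f,u,v)*1000).round().astype(int).tolist() for u in (450,456,460,464,470)])
```

```text
t 4.0 pos [0.4919 0.1817 0.088 ] F [ 0.51 -0.14  0.6 ] M [0.04 0.03 0.02] w 0.0314 toolx yaw -6.36 tilt [ 3.e-04 -0.e+00 -1.e+00] j6 1.93
shift tool cm [ 0.   -0.04 -0.  ]
60 [[241, -550, 278], [128, -1392, 117], [106, -1420, 112], [217, -417, 305], [200, -426, 303]]
64 [[239, -549, 267], [124, -1404, 97], [104, -1414, 95], [212, -446, 289], [196, -444, 290]]
68 [[238, -546, 256], [119, -1422, 75], [101, -1419, 76], [210, -446, 278], [195, -443, 279]]
72 [[147, -1397, 61], [116, -1424, 56], [98, -1417, 59], [209, -440, 269], [55, -1397, 64]]
76 [[146, -1378, 47], [118, -1380, 48], [99, -1384, 47], [208, -439, 258], [53, -1389, 48]]
80 [[141, -1400, 24], [112, -1407, 23], [93, -1415, 22], [206, -442, 247], [48, -1404, 26]]
84 [[139, -1397, 6], [108, -1420, 2], [214, -452, 233], [203, -446, 235], [44, -1411, 6]]
88 [[137, -1385, -10], [105, -1417, -17], [212, -449, 223], [202, -442, 225], [40, -1416, -14]]
92 [[134, -1393, -31], [103, -1411, -34], [211, -446, 212], [200, -447, 212], [35, -1424, -35]]
96 [[131, -1391, -49], [100, -1414, -54], [81, -1417, -54], [63, -1409, -51], [35, -1403, -48]]
100 [[129, -1382, -66], [102, -1379, -64], [80, -1399, -69], [63, -1386, -64], [34, -1392, -64]]
```

>>> move_arm(moves=[[[0,0,0],[0,0,0],2],[[0,0,0],[0,0,0],2],[[0,0,0],[0,0,0],2],[[0,0,0],[0,0,0],2]])

```text
clock: 4.4
eef_pos: [0.4918, 0.1816, 0.0878]
tcp_rot: [0.0, 0.998, -0.055, 0.0]
force: [0.7, 0.1, -0.8]
gripper_width: 0.0197
```

Run:
```python
from h import *
to([.492,.182,.088])
g=grab('side','side5')
b=cv2.imread('pics/side5.png')[180:320,270:400]
cv2.imwrite('pics/crop5.png',cv2.resize(b,None,fx=4,fy=4,interpolation=2))
```

```text
t 4.4 pos [0.4918 0.1816 0.0878] F [ 0.66  0.07 -0.8 ] M [ 0.07  0.04 -0.04] w 0.0197 toolx yaw -6.36 tilt [ 0.e+00 -1.e-04 -1.e+00] j6 1.93
shift tool cm [ 0.02 -0.04 -0.02]
```

View pics/crop5.png

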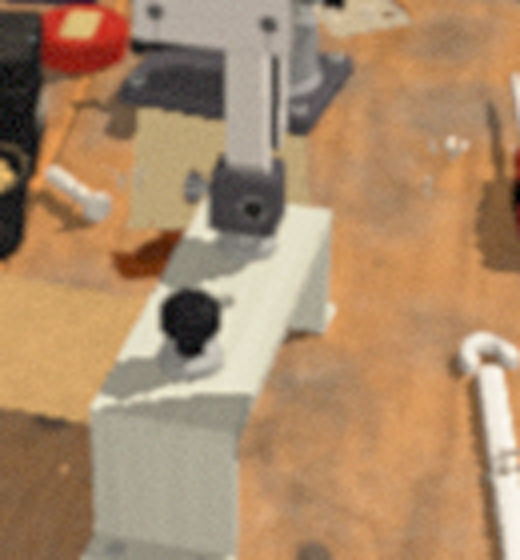

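The opening of 19.7 mm is less than the head's 26 mm, so the fingers closed on nothing, above the head. The crop agrees: the tip at crop (248,165) is just over the head. So the readout's z is low by about 43 mm against the camera, and the camera agrees with the known rack and head heights. I'll use camera heights, reopen, and go lower in steps.

>>> move_arm(moves=[[[0,0,0],[0,0,0],6],[[0,0,0],[0,0,0],6],[[0,0,0],[0,0,0],6],[[0,0,0],[0,0,0],6],[[0,0,0],[0,0,0],6],[[0,0,0],[0,0,0],6],[[0,0,0],[0,0,1],6],[[0,0,0],[0,0,1],6],[[0,0,0],[0,0,0.5],6],[[0,0,0],[0,0,0],6]])

```text
clock: 5.45
eef_pos: [0.4906, 0.1813, 0.0609]
tcp_rot: [0.001, 0.998, -0.055, -0.002]
force: [-0.3, 0.2, 0.2]
gripper_width: 0.0601
```

Run:
```python
from h import *
to([.492,.182,.045])
f=grab('side','side6')
for v in range(214,246,2):
    print(v,[ (world(f,u,v)*1000).round().astype(int).tolist() for u in (320,323,326,329,332,335,338)])
```

```text
t 5.45 pos [0.4906 0.1813 0.0609] F [-0.32  0.22  0.21] M [ 0.   -0.01  0.04] w 0.0601 toolx yaw -6.36 tilt [-3.3e-03 -9.0e-04 -1.0e+00] j6 1.93
shift tool cm [ 0.14 -0.09  1.59]
214 [[556, -50, 1], [549, -50, 2], [500, 224, 157], [495, 226, 159], [489, 226, 160], [485, 216, 154], [487, 153, 119]]
216 [[555, -42, 0], [548, -44, -1], [501, 223, 153], [495, 227, 155], [489, 224, 154], [485, 219, 152], [487, 154, 115]]
218 [[554, -34, -1], [546, -34, -1], [501, 221, 147], [495, 224, 150], [489, 224, 150], [485, 219, 148], [487, 149, 108]]
220 [[552, -23, 0], [544, -23, 0], [501, 222, 144], [495, 221, 144], [489, 224, 146], [485, 217, 142], [484, 177, 119]]
222 [[551, -15, -2], [511, 189, 119], [501, 222, 139], [495, 224, 141], [489, 224, 142], [484, 219, 139], [482, 189, 122]]
224 [[519, 179, 109], [511, 193, 117], [500, 224, 136], [495, 224, 137], [489, 225, 138], [484, 219, 135], [482, 193, 120]]
226 [[518, 184, 107], [510, 198, 116], [500, 224, 132], [495, 223, 132], [489, 223, 133], [484, 218, 130], [481, 199, 119]]
228 [[518, 184, 103], [511, 191, 107], [500, 225, 128], [495, 225, 
[... 315 characters left out ...]
, 73], [510, 195, 96], [500, 223, 114], [495, 223, 115], [489, 224, 116], [484, 216, 111], [481, 197, 100]]
236 [[521, 168, 74], [511, 194, 91], [501, 222, 109], [495, 223, 111], [489, 224, 112], [485, 214, 106], [481, 198, 96]]
238 [[520, 175, 74], [514, 173, 73], [501, 221, 104], [495, 222, 105], [489, 221, 105], [484, 217, 103], [481, 200, 93]]
240 [[519, 182, 74], [513, 181, 73], [505, 193, 82], [499, 190, 80], [493, 192, 82], [484, 217, 99], [482, 187, 80]]
242 [[517, 190, 74], [511, 191, 75], [504, 197, 80], [499, 196, 79], [492, 198, 82], [487, 195, 80], [482, 190, 78]]
244 [[516, 199, 75], [510, 197, 74], [505, 195, 74], [498, 199, 77], [492, 199, 78], [486, 198, 78], [481, 191, 73]]
```

>>> move_arm(moves=[[[0,0,0],[0.2,-0.1,0.7],6],[[0,0,0],[0.05,0,0.6],6],[[0,0,0],[0,0,0],6],[[0,0,0],[0,0,0],4],[[0,0,0],[0,0,0],2],[[0,0,0],[0,0,0],2],[[0,0,0],[0,0,0],2],[[0,0,0],[0,0,0],2],[[0,0,0],[0,0,0],2],[[0,0,0],[0,0,0],2],[[0,0,0],[0,0,0],2],[[0,0,0],[0,0,0],2]], grip_force=30)

```text
clock: 6.7
eef_pos: [0.4946, 0.1825, 0.05]
tcp_rot: [-0.0, 0.998, -0.055, 0.0]
force: [-0.2, 0.5, 0.5]
gripper_width: 0.0257
```

Run:
```python
from h import *
to([.492,.182,.145])
```

```text
t 6.7 pos [0.4946 0.1825 0.05  ] F [-0.18  0.52  0.49] M [ 0.17 -0.01  0.04] w 0.0257 toolx yaw -6.36 tilt [ 5.e-04  3.e-04 -1.e+00] j6 1.93
shift tool cm [-0.24  0.08 -9.5 ]
```

Gripped at 25.7 mm, as expected for the head. Now I'll lift straight up.

>>> move_arm(moves=[[[0,0,0],[0,0,0],2],[[0,0,0],[0,0,-0.5],2],[[0,0,0],[0,0,-1],2],[[0,0,0],[0,0,-1.5],2],[[0,0,0],[0,0,-2],2],[[0,0,0],[0,0,-2],2],[[0,0,0],[0,0,-2],2],[[0,0,0],[0,0,-1.5],2],[[0,0,0],[0,0,-0.5],2],[[0,0,0],[0,0,0],2],[[0,0,0],[0,0,0],2]], grip_force=50)

```text
clock: 7.8
eef_pos: [0.4938, 0.1821, 0.1589]
tcp_rot: [0.0, 0.998, -0.055, -0.001]
force: [0.6, -0.3, -2.6]
gripper_width: 0.0258
```

Run:
```python
from h import *
to([.5158,-.1157,.155])
```

```text
t 7.8 pos [0.4938 0.1821 0.1589] F [ 0.56 -0.35 -2.58] M [ 0.06  0.03 -0.  ] w 0.0258 toolx yaw -6.36 tilt [-1.8e-03 -7.0e-04 -1.0e+00] j6 1.93
shift tool cm [ 5.49 29.36  0.4 ]
```

The post is held (weight reads -2.6 N). Next, carry it over to above the stand.

>>> move_arm(moves=[[[0,0,0],[0.5,2.5,0],2],[[0,0,0],[0.9,4.6,0],2],[[0,0,0],[0.9,4.6,0],2],[[0,0,0],[0.9,4.6,0],2],[[0,0,0],[0.9,4.6,0],2],[[0,0,0],[0.9,4.6,0],2],[[0,0,0],[0.7,3.8,0],2],[[0,0,0],[0,0,0],2],[[0,0,0],[0,0,0],2],[[0,0,0],[0,0,0],2]])

```text
clock: 8.8
eef_pos: [0.5181, -0.1141, 0.1589]
tcp_rot: [-0.001, 0.998, -0.055, -0.001]
force: [0.4, -0.2, -3.3]
gripper_width: 0.0258
```

Run:
```python
from h import *
to([.5184,-.1152,.155])
f=grab('side','side7');g=grab('top','top7')
b=cv2.imread('pics/side7.png')[90:220,290:400];a=cv2.imread('pics/top7.png')[200:290,380:490]
o=np.zeros((590,790,3),np.uint8);o[:520,:440]=cv2.resize(b,(440,520),interpolation=2);o[:270,450:780]=cv2.resize(a,(330,270),interpolation=2)
cv2.imwrite('pics/crop7.png',o)
```

```text
t 8.8 pos [ 0.5181 -0.1141  0.1589] F [ 0.36 -0.16 -3.28] M [ 0.    0.02 -0.03] w 0.0258 toolx yaw -6.31 tilt [-0.0018  0.0011 -1.    ] j6 1.36
shift tool cm [0.05 0.1  0.39]
```

View pics/crop7.png

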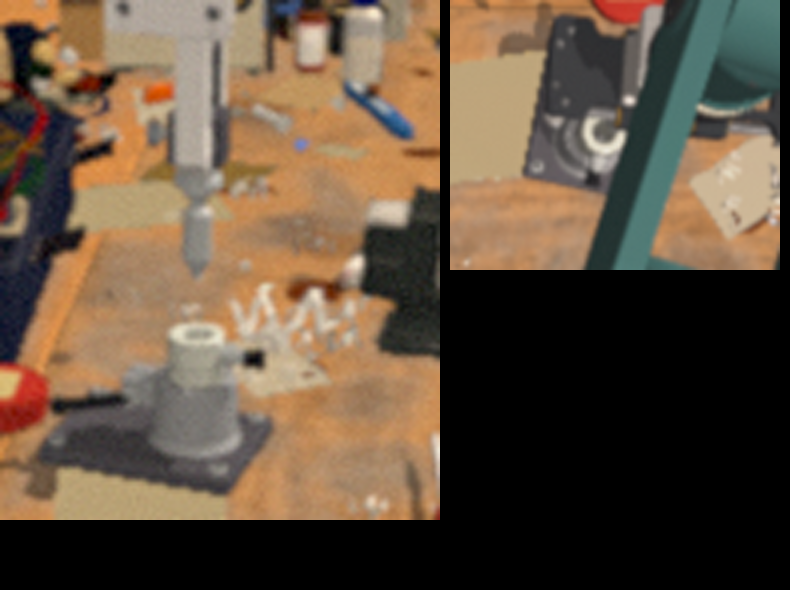

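The side view shows the post upright above the sleeve, with the foot at about side (339,158) and the ring centre at (339,173). Next I'll compute the remaining offset.

Run:
```python
from h import *
f=dict(np.load('side7.npz'))
def proj(p):
    q=f['camera_from_world']@np.r_[p,1];q=f['K']@q[:3];return (q[:2]/q[2]).round(2)
for z in(.087,.123,.14,.155): print(z,proj([.5158,-.1157,z]),proj([.5198,-.1157,z]),proj([.5158,-.1117,z]))
# ring from side: bright pixels
P=f['pixels'].astype(int)
for v in range(142,186): print(v,' '.join('%3d'%x for x in P[v,328:352].mean(-1)))
p,c=cloud(f,330,350,143,155)
q=p[(np.abs(p[...,1]+.11)<.03)];print('rod pts',len(q),q.mean(0).round(4),q[:,1].max())
p,c=cloud(f,326,352,168,184); q=p[(p[...,2]>.082)&(p[...,2]<.095)&(np.abs(p[...,1]+.11)<.04)]
print('ring',len(q),q.min(0).round(4),q.max(0).round(4),np.median(q,0).round(4))
```

```text
0.087 [339.87 172.46] [338.29 172.36] [339.68 173.12]
0.123 [340.14 158.98] [338.53 158.89] [339.94 159.61]
0.14 [340.27 152.46] [338.64 152.36] [340.07 153.07]
0.155 [340.38 146.61] [338.75 146.52] [340.18 147.21]
142 155 151 154 155 159 161 156 143 133 131 141 156 181 203 191 167 150 155 151 147 140 136 139 143
143 150 152 157 164 168 168 163 141 126 131 148 164 175 195 187 168 151 152 154 147 144 139 140 141
144 152 153 155 163 164 167 155 137 125 121 136 149 152 158 161 156 154 148 149 147 143 136 135 135
145 152 152 153 157 160 155 151 133 119 121 128 134 134 140 148 147 144 144 144 139 141 138 140 142
146 145 146 145 144 147 150 147 128 119 121 130 132 137 136 146 144 138 140 138 135 143 137 137 133
147 143 142 145 141 145 142 140 130 117 123 131 133 135 138 147 147 143 138 140 139 139 135 134 131
148 142 138 141 141 142 141 138 128 121 126 134 129 133 138 145 147 136 139 136 138 139 131 131 130
149 139 140 138 142 144 140 139 131 120 124 132 134 135 138 146 146 143 139 137 138 134 133 129 133
150 135 139 142 138 141 140 140 133 115 129 132 134 133 142 147 146 139 137 141 133 1
[... 2958 characters left out ...]
 152 155 155 159 157 149 131 123 123 125 131 138 109  55
181 144 139 138 125 117 116 132 138 148 149 151 152 153 154 155 136 126 132 128 131 151 162 132  91
182 143 127 116 106 106 118 129 134 141 140 143 147 148 147 140 137 128 144 147 149 170 179 162 147
183 116 108 110  98 113 129 132 136 142 147 143 147 150 151 147 139 134 144 147 157 168 172 169 170
184 104  99  97  97 109 128 136 132 141 148 149 145 149 152 143 140 140 147 154 164 165 169 172 171
185 103  94 102 102 104 115 130 139 143 144 150 149 154 151 146 139 144 148 156 161 163 162 160 163
rod pts 91 [ 0.5171 -0.1069  0.1539] -0.10118741828879374
ring 77 [ 0.4943 -0.1321  0.082 ] [ 0.5347 -0.0949  0.0888] [ 0.5166 -0.1071  0.086 ]
```

>>> move_arm(moves=[[[0,0,0],[0,0.1,1],2],[[0,0,0],[0,0,1],2],[[0,0,0],[0,0,1],2],[[0,0,0],[0,0,0.3],2],[[0,0,0],[0,0,0.3],2],[[0,0,0],[0,0,0.2],2],[[0,0,0],[0,0,0.2],2],[[0,0,0],[0,0,0],2]])

```text
clock: 9.7
eef_pos: [0.5185, -0.1162, 0.1198]
tcp_rot: [0.0, 0.998, -0.056, 0.0]
force: [-0.1, -0.0, -3.5]
gripper_width: 0.0258
```

Run:
```python
from h import *
to([.5184,-.1152,.063])
f=grab('side','side8')
b=cv2.imread('pics/side8.png')[110:200,300:380]
cv2.imwrite('pics/crop8.png',cv2.resize(b,None,fx=6,fy=6,interpolation=2))
```

```text
t 9.7 pos [ 0.5185 -0.1162  0.1198] F [-0.13 -0.01 -3.52] M [0.04 0.02 0.03] w 0.0258 toolx yaw -6.37 tilt [ 1.e-04 -1.e-04 -1.e+00] j6 1.35
shift tool cm [-0.02 -0.1   5.68]
```

View pics/crop8.png

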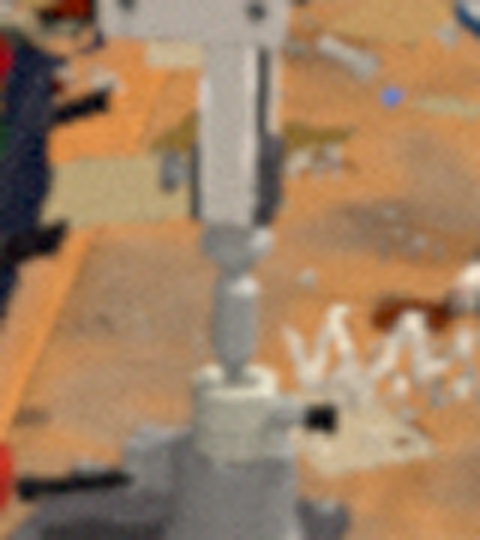

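The crop shows the cone centred on the ring, at crop (235,378), and just entering. There is no contact force yet. From here I go down in small steps.

>>> move_arm(moves=[[[0,0,0],[0,0,0.2],2],[[0,0,0],[0,0,0.2],2],[[0,0,0],[0,0,0.2],2],[[0,0,0],[0,0,0.2],2],[[0,0,0],[0,0,0],2]])

```text
clock: 10.25
eef_pos: [0.5182, -0.1161, 0.1113]
tcp_rot: [-0.0, 0.998, -0.055, -0.0]
force: [0.5, 0.2, -2.5]
gripper_width: 0.0254
```

>>> move_arm(moves=[[[0,0,0],[0,0,0.15],2],[[0,0,0],[0,0,0.15],2],[[0,0,0],[0,0,0],2]])

```text
clock: 10.55
eef_pos: [0.5186, -0.1162, 0.1087]
tcp_rot: [0.0, 0.998, -0.055, 0.0]
force: [0.8, -0.2, -3.4]
gripper_width: 0.0257
```

>>> move_arm(moves=[[[0,0,0],[0,0,0.15],2],[[0,0,0],[0,0,0.15],2],[[0,0,0],[0,0,0],2]])

```text
clock: 10.85
eef_pos: [0.5189, -0.1161, 0.1067]
tcp_rot: [0.0, 0.998, -0.055, 0.001]
force: [-0.2, 1.3, 2.0]
gripper_width: 0.0255
```

>>> move_arm(moves=[[[0,0,0],[0,0,0.15],2],[[0,0,0],[0,0,0.15],2],[[0,0,0],[0,0,0],2]])

```text
clock: 11.15
eef_pos: [0.5189, -0.1159, 0.1043]
tcp_rot: [-0.0, 0.998, -0.055, 0.001]
force: [-1.5, 1.2, 3.7]
gripper_width: 0.0254
```

>>> move_arm(moves=[[[0,0,0],[0,0,0.15],2],[[0,0,0],[0,0,0.15],2],[[0,0,0],[0,0,0],2]])

```text
clock: 11.45
eef_pos: [0.5189, -0.1159, 0.1016]
tcp_rot: [-0.0, 0.998, -0.055, 0.001]
force: [-1.6, 2.4, 7.1]
gripper_width: 0.0257
```

>>> move_arm(moves=[[[0,0,0],[-0.03,-0.05,0.1],2],[[0,0,0],[0,0,0.1],2],[[0,0,0],[0,0,0],2]])

```text
clock: 11.75
eef_pos: [0.5189, -0.1158, 0.1001]
tcp_rot: [0.0, 0.998, -0.055, 0.001]
force: [-1.4, 1.5, 7.5]
gripper_width: 0.0257
```

>>> move_arm(moves=[[[0,0,0],[0,0,0.1],2],[[0,0,0],[0,0,0.1],2],[[0,0,0],[0,0,0],2]])

```text
clock: 12.05
eef_pos: [0.5188, -0.1158, 0.0982]
tcp_rot: [0.0, 0.998, -0.055, 0.001]
force: [-2.2, 1.5, 8.5]
gripper_width: 0.0255
```

```bash
python3 -c "
from h import *
to([.5184,-.1152,.063])"
```

```text
t 12.05 pos [ 0.5188 -0.1158  0.0982] F [-2.17  1.49  8.54] M [ 0.38  0.52 -0.05] w 0.0255 toolx yaw -6.36 tilt [ 0.0025 -0.001  -1.    ] j6 1.36
shift tool cm [-0.06 -0.06  3.52]
```

>>> move_arm(moves=[[[0,0,0],[-0.02,-0.03,0.1],2],[[0,0,0],[0,0,0.1],2],[[0,0,0],[0,0,0],2]])

```text
clock: 12.35
eef_pos: [0.5187, -0.1158, 0.0953]
tcp_rot: [0.001, 0.998, -0.055, 0.001]
force: [-1.4, 0.0, 4.7]
gripper_width: 0.0255
```

>>> move_arm(moves=[[[0,0,0],[0,0,0.1],2],[[0,0,0],[0,0,0.1],2],[[0,0,0],[0,0,0],2]])

```text
clock: 12.65
eef_pos: [0.5187, -0.1157, 0.0926]
tcp_rot: [0.001, 0.998, -0.056, 0.001]
force: [-0.4, 0.1, 4.5]
gripper_width: 0.0257
```

```bash
python3 -c "
from h import *
to([.5184,-.1152,.063])"
```

```text
t 12.65 pos [ 0.5187 -0.1157  0.0926] F [-0.43  0.09  4.53] M [-0.02  0.05 -0.  ] w 0.0257 toolx yaw -6.36 tilt [ 0.0018 -0.0012 -1.    ] j6 1.36
shift tool cm [-0.04 -0.05  2.96]
```

The force dropped from 8.5 to 4.5 N, so the plunger is riding on the full rod. Continue.

>>> move_arm(moves=[[[0,0,0],[0,0,0.15],2],[[0,0,0],[0,0,0.15],2],[[0,0,0],[0,0,0.15],2],[[0,0,0],[0,0,0.15],2],[[0,0,0],[0,0,0],2]])

```text
clock: 13.15
eef_pos: [0.5186, -0.1157, 0.0859]
tcp_rot: [0.0, 0.998, -0.056, 0.001]
force: [-0.1, -0.6, 1.1]
gripper_width: 0.026
```

>>> move_arm(moves=[[[0,0,0],[0,0,0.15],2],[[0,0,0],[0,0,0.15],2],[[0,0,0],[0,0,0.15],2],[[0,0,0],[0,0,0.15],2],[[0,0,0],[0,0,0],2]])

```text
clock: 13.65
eef_pos: [0.5186, -0.1154, 0.0792]
tcp_rot: [0.0, 0.998, -0.055, 0.0]
force: [1.8, 0.0, 1.6]
gripper_width: 0.026
```

```bash
python3 -c "
from h import *
to([.5184,-.1152,.063])"
```

```text
t 13.65 pos [ 0.5186 -0.1154  0.0792] F [1.84 0.03 1.58] M [-0.19 -0.64  0.02] w 0.026 toolx yaw -6.36 tilt [ 1.e-03 -2.e-04 -1.e+00] j6 1.36
shift tool cm [-0.02 -0.02  1.62]
```

>>> move_arm(moves=[[[0,0,0],[0.03,0,0.1],2],[[0,0,0],[0,0,0.1],2],[[0,0,0],[0,0,0.1],2],[[0,0,0],[0,0,0.1],2],[[0,0,0],[0,0,0.1],2],[[0,0,0],[0,0,0],2]])

```text
clock: 14.25
eef_pos: [0.5186, -0.1152, 0.0744]
tcp_rot: [-0.0, 0.998, -0.055, 0.0]
force: [3.0, 0.0, 1.1]
gripper_width: 0.0257
```

>>> move_arm(moves=[[[0,0,0],[0,0,0.1],2],[[0,0,0],[0,0,0.1],2],[[0,0,0],[0,0,0.1],2],[[0,0,0],[0,0,0],2]])

```text
clock: 14.65
eef_pos: [0.5185, -0.1154, 0.0713]
tcp_rot: [0.0, 0.998, -0.056, 0.0]
force: [3.7, -0.1, 0.1]
gripper_width: 0.0257
```

>>> move_arm(moves=[[[0,0,0],[0,0,0.1],2],[[0,0,0],[0,0,0.1],2],[[0,0,0],[0,0,0],2]])

```text
clock: 14.95
eef_pos: [0.5185, -0.1154, 0.0695]
tcp_rot: [0.0, 0.998, -0.056, 0.0]
force: [3.2, -0.9, 0.6]
gripper_width: 0.0256
```

>>> move_arm(moves=[[[0,0,0],[0,0,0.1],2],[[0,0,0],[0,0,0.1],2],[[0,0,0],[0,0,0],2]])

```text
clock: 15.25
eef_pos: [0.5185, -0.1154, 0.0674]
tcp_rot: [0.0, 0.998, -0.056, 0.0]
force: [5.6, -1.1, -0.1]
gripper_width: 0.0259
```

>>> move_arm(moves=[[[0,0,0],[0,0,0.1],2],[[0,0,0],[0,0,0],2]])

```text
clock: 15.45
eef_pos: [0.5184, -0.1154, 0.0661]
tcp_rot: [0.0, 0.998, -0.056, -0.0]
force: [4.8, -0.8, -1.5]
gripper_width: 0.0257
```

>>> move_arm(moves=[[[0,0,0],[0,0,0.07],2],[[0,0,0],[0,0,0],2]])

```text
clock: 15.65
eef_pos: [0.5184, -0.1154, 0.0648]
tcp_rot: [0.0, 0.998, -0.056, -0.0]
force: [6.0, -1.3, -3.9]
gripper_width: 0.0253
```

>>> move_arm(moves=[[[0,0,0],[0,0,0.05],2],[[0,0,0],[0,0,0],2]])

```text
clock: 15.85
eef_pos: [0.5183, -0.1153, 0.0636]
tcp_rot: [-0.0, 0.998, -0.056, -0.0]
force: [7.1, -2.0, -6.5]
gripper_width: 0.0259
```

The force shows a pull down (-6.5 N), so the plunger is snapping in. Now 0.5 mm steps until the collar.

>>> move_arm(moves=[[[0,0,0],[0,0,0.05],2],[[0,0,0],[0,0,0],2]])

```text
clock: 16.05
eef_pos: [0.5183, -0.1152, 0.0629]
tcp_rot: [-0.0, 0.998, -0.055, -0.0]
force: [6.8, -1.9, -7.4]
gripper_width: 0.0256
```

>>> move_arm(moves=[[[0,0,0],[0,0,0.05],2],[[0,0,0],[0,0,0],2]])

```text
clock: 16.25
eef_pos: [0.5184, -0.1152, 0.0626]
tcp_rot: [-0.0, 0.998, -0.055, -0.0]
force: [6.5, -2.0, -5.3]
gripper_width: 0.0255
```

>>> move_arm(moves=[[[0,0,0],[0,0,0.03],2],[[0,0,0],[0,0,0],2]])

```text
clock: 16.45
eef_pos: [0.5184, -0.1152, 0.0626]
tcp_rot: [-0.0, 0.998, -0.055, -0.0]
force: [6.0, -1.8, -4.3]
gripper_width: 0.0258
```

>>> move_arm(moves=[[[0,0,0],[0,0,0.03],2],[[0,0,0],[0,0,0],2]])

```text
clock: 16.65
eef_pos: [0.5184, -0.1152, 0.0626]
tcp_rot: [-0.0, 0.998, -0.055, -0.0]
force: [7.0, -1.7, -3.1]
gripper_width: 0.0257
```

>>> move_arm(moves=[[[0,0,0],[0,0,0.03],2],[[0,0,0],[0,0,0],2]])

```text
clock: 16.85
eef_pos: [0.5184, -0.1152, 0.0626]
tcp_rot: [-0.0, 0.998, -0.055, -0.0]
force: [5.9, -0.9, -3.3]
gripper_width: 0.0255
```

>>> move_arm(moves=[[[0,0,0],[0,0,0.03],2],[[0,0,0],[0,0,0],2]])

```text
clock: 17.05
eef_pos: [0.5184, -0.1153, 0.0626]
tcp_rot: [-0.0, 0.998, -0.055, -0.0]
force: [5.6, -0.9, -2.1]
gripper_width: 0.0256
```

>>> move_arm(moves=[[[0,0,0],[0,0,0.08],2],[[0,0,0],[0,0,0],2]])

```text
clock: 17.25
eef_pos: [0.5185, -0.1153, 0.0626]
tcp_rot: [-0.0, 0.998, -0.055, 0.0]
force: [4.3, -1.3, 1.9]
gripper_width: 0.0255
```

>>> move_arm(moves=[[[0,0,0],[0,0,0.08],2],[[0,0,0],[0,0,0],2]])

```text
clock: 17.45
eef_pos: [0.5185, -0.1153, 0.0625]
tcp_rot: [0.0, 0.998, -0.055, 0.0]
force: [3.0, 0.5, 4.1]
gripper_width: 0.026
```

Hard stop at z 0.0626, where the collar was predicted at 0.063, with about 11–12 N on the collar. One last small push, then release and retreat upwards.

>>> move_arm(moves=[[[0,0,0],[0,0,0.06],2],[[0,0,0],[0,0,0],2]])

```text
clock: 17.65
eef_pos: [0.5185, -0.1153, 0.0626]
tcp_rot: [0.0, 0.998, -0.055, 0.0]
force: [2.2, -0.0, 7.7]
gripper_width: 0.0255
```

>>> move_arm(moves=[[[0,0,0],[0,0,-0.1],2],[[0,0,0],[0,0,0],6],[[0,0,0],[0,0,0],6],[[0,0,0],[0,0,0],6],[[0,0,0],[0,0,0],6],[[0,0,0],[0,0,0],6],[[0,0,0],[0,0,0],6]])

```text
clock: 18.35
eef_pos: [0.5181, -0.1153, 0.062]
tcp_rot: [-0.0, 0.998, -0.055, -0.0]
force: [-0.0, -0.4, -0.1]
gripper_width: 0.0599
```

>>> move_arm(moves=[[[0,0,0],[0,0,-1],6],[[0,0,0],[0,0,-3],6],[[0,0,0],[0,0,-4],6],[[0,0,0],[0,0,-4],6],[[0,0,0],[0,0,0],6],[[0,0,0],[0,0,0],6]])

```text
clock: 18.95
eef_pos: [0.5192, -0.1156, 0.1843]
tcp_rot: [0.001, 0.998, -0.055, 0.002]
force: [-0.2, -0.3, -0.4]
gripper_width: 0.06
```

Run:
```python
from h import *
to([.5184,-.1152,.063])
f=grab('side','side9')
b=cv2.imread('pics/side9.png')[80:320,260:400]
cv2.imwrite('pics/crop9.png',cv2.resize(b,None,fx=2.5,fy=2.5,interpolation=2))
p,c=cloud(f,325,355,130,185)
q=p[(np.abs(p[...,1]+.115)<.04)&(np.abs(p[...,0]-.517)<.02)&(p[...,2]<.16)];print('head top',np.percentile(q[:,2],[90,95,99]).round(4))
```

```text
t 18.95 pos [ 0.5192 -0.1156  0.1843] F [-0.22 -0.33 -0.39] M [0.06 0.04 0.03] w 0.06 toolx yaw -6.36 tilt [ 0.0037 -0.0014 -1.    ] j6 1.36
shift tool cm [-0.13 -0.05 12.13]
head top [0.132  0.133  0.1341]
```

View pics/crop9.png

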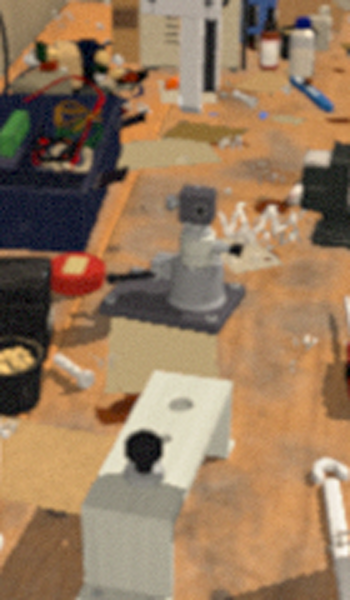

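The picture shows the post standing upright in the sleeve, with its head at crop (197,205). The head top is at 0.133 m, as expected for a seated collar (0.087 - 0.060 + 0.106). The round-headed post is still in the rack at (145,450) and the gripper is clear.

```bash
python3 -c "
from h import *
print(manip.close_job(), manip.sense()['clock'])"
```

```text
the job is handed in; nothing more can be done
the job is handed in; nothing more can be done
```

The square-headed post is seated in the stand's holder and I've handed the job in at about 19 s of the 67 s allowed; no verdict was reported. I lifted it from the rack, lowered it by feel into the bore and let go. I viewed 9 of the 12 pictures.

**Feel on the way down:** The push peaked at 8.5 N on the cone and dropped to 1–2 N on the full rod. As the plunger snapped in, it pulled down to -7.4 N. The post then stopped hard at a TCP reading of z = 0.0626 m, where I had predicted 0.063 m for the collar. I estimate the final press on the collar at about 15 N. I never had a direct reading of the plunger's travel, so the snap-in rests on the forces and the seating height.

**Last look:** The post stands upright, and its head top is at 0.133 m, which matches the collar sitting on the sleeve. The round-headed post is still in the rack, and the gripper is about 12 cm up and clear. I never went near the blue look-alike.

**What disagreed:** The reported TCP height was about 42 mm lower than the fingertips the cameras showed. Because of that, my first gentle close shut on nothing just above the head. I went by the camera heights after that, and they held for both the grasp and the seating.

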